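Put the spare objective away and shut the accessory drawer

ROBOT

A 7-joint arm with a two-finger parallel gripper is mounted at the origin on the work surface. World frame = base frame: x ahead of the robot, y to its left, z up, the work surface at z = 0. Lengths are in m, angles in degrees, forces in N, time in s.
With the tool pointing down it reaches from about 0.425 to 0.8 m from the base axis. Payload 8.3 kg.
Tool frame: the origin (TCP) lies at the very end of the fingers, on their centre line; the grasp point (between the pads) lies 19 mm behind it; y points along the fingers, x is the direction in which the jaws open and shut, and the axes are right-handed (so a half turn about y gives the same grasp; the last joint's range is limited). The gripper opens to 85 mm and grips with 20 to 120 N. Pads are 22 mm wide; open, the fingers measure 114 mm over their backs; the gripper's body (76 mm by 85 mm) begins 54 mm behind the grasp point. The pads swing forward as they close: fully open they stand 13 mm farther back than shut.
Start: joints at [68.245, 21.967, 0.94, 78.501, -0.361, 79.538, -2.664], TCP at [0.195, -0.594, 0.231] pointing down, gripper open.
Joint ranges: [-169.22, 169.22], [-14.56, 117.87], [-87.37, 89.26], [10.42, 133.3], [-82.24, 262.24], [0.94, 117.77], [-172.7, 172.7]. Speed limits (degrees/s): [136.94, 136.94, 172.46, 172.46, 180, 180, 180].

INTERFACE

Orientations are given as a 3x3 rotation matrix whose columns are the frame's x, y, z axes.
In Python, from cell import manip gives the robot as it stands.
- The arm moves only by the tool drive_tool, never from a script. Its argument "targets" is a list of rows, each a list of 7 numbers: the shift along the world's x, y, z in m, then the turn, a rotation vector about the world's x, y, z in degrees, then the opening in per cent of the stroke, from 0 (shut) to 100 (fully open). A call has 1 to 10 rows; each row shifts and turns the pose as measured when the row begins; what a row does not reach is not made up. A row lasts 1/8 s, in which the tool goes at most 62.5 mm and 10.7 degrees, less where a joint would pass 70% of its speed; a pose out of reach is approached as far as the arm can. A call is refused whole if a number of a shift passes 0.0625 or a number of a turn 10.7, either way. A call with a gripper value outside its range is refused whole. The fingers move at their own pace and stop on an object; the grip force is fixed at half the most. Time passes only in rows, so rows that do not move let the fingers close. It gives the time, the measured TCP pose, the force and the opening at its end, in the units of the state.
- manip.get_state(): the state, without advancing time (a new reading comes with each control period).
- manip.read_camera(name): name is "side" or "top"; returns a dict with "image" (384x512x3 uint8, red, green, blue), "z_map" (384x512 float32, m along the optical axis (not along the pixel's ray), 0 where there is no reading), "fx", "fy", "cx", "cy" (pixels), "distortion" ([k1, k2, p1, p2, k3] as OpenCV has them; the pictures are not rectified), "camera_from_world" (4x4, takes a point from world to camera coordinates). Camera axes: x right, y down, z forward; pixel columns grow to the right and rows downward; lengths in m; the calibration is good to about 2 mm. A picture is of the moment at which its call begins.
- manip.job_done(): hands the job in, once; it reports no verdict.
Trained networks look in the newest picture that a camera, given by its name, has taken for a name from the list of things; names that differ only in an ending like _2 or _b are one class to them, and where a whole thing is asked for, a point or a joint stands for the part that bears it (a point fixed in the world has none). Each returns a list of dicts, best first, with "score" (0 to 1); they miss things now and then, are a little off and sometimes report something else, mostly with a low value. They report only what shows in the picture. A call takes as long as a camera call.
- manip.regions_of(label, camera): "pixels" (384x512 bool, what is visible of it).
- manip.tip_of(label, camera): "centre" ([x, y, z] in m, in world coordinates, good to about 4 mm: a listed point, or the origin of a listed thing).
The state is a dict: "clock": time; "joints": joint angles; "joint_velocities": joint speeds; "joint_torque": joint torques, N m; "position": TCP position; "tcp_rot": TCP orientation; "ft_force": force on the tool from outside, world axes, zero at the start; "moment": the same for the moment, N m; "width": opening from 0.0 (shut) to 1.0 (fully open).
Only numpy, scipy, OpenCV 4.12 (cv2) and the standard library are available. Lean on these libraries where they do the work, as an engineer would, in place of code of your own. Each camera call takes 0.05 s, during which the arm holds its last target. There are 200 camera calls.

TASK

Stand the spare microscope objective upright on the bottom of the drawer that was left open, then push that drawer fully home until it seats at its detent. Leave the other cabinet's drawer shut and the other things on the bench where they are.

Things in the scene. Friction and masses are not known exactly. Their poses are not given: they have to be found in the camera images.
- objective: the spare microscope objective lens: a bright steel barrel 34 mm in diameter and 64 mm tall, 160 g, with a dark ring low down and a thin pale ring; it stands on its flat wide end, the top tapers to a narrow nose above 46 mm (straight barrel from 7 to 46 mm). Origin: centre of its flat underside; z points up through the nose.
- cab: low grey steel cabinet, 220 deep (x) x 160 wide (y) x 100 mm high, fixed to the bench, with one white-fronted drawer that was left open. Origin: centre of its underside; its x axis points from the drawer front to its back (the way in which the drawer is pushed shut), y across, z up. Its place and yaw vary; it and the shut cabinet may swap sides.
- cab_drawer (a joint): how far the open drawer stands out, m: 0 is fully home against its stop, it starts 0.12 to 0.15. A sprung roller resists (about 6 N) from 18 mm to 9 mm and then draws it home and holds it there; if let go before that, it stays ajar. Running friction about 1 N.
- cab_drawer_pull (a point): middle of the drawer's dark steel bar pull, which moves with the drawer: a round bar 8 mm thick, 80 mm long across the drawer, level, 59 mm above the bench, 22 mm clear of the front panel's face to its centre line. Axes as the cabinet's. The front panel is 156 mm wide and 10 mm thick, from 7 to 93 mm above the bench.
- cab_drawer_floor (a point): centre of the floor of the open drawer's front compartment, on its surface, 14 mm above the bench; moves with the drawer, axes as the cabinet's. Compartment 110 long (x) x 128 mm wide, walls 57 mm high over the floor, front panel 79, divider at the back 45; behind that a low carton. The panel's outer face is 66 mm in front (-x) of this point, the bar 88 mm.
- spare_cab: the second cabinet, of the same make and size, its drawer shut; the axes and origin are the same. It stays shut.
- spare_cab_drawer (a joint): opening of the second cabinet's drawer, m, 0 = shut (as it starts, held by its own detent).
- eyepiece: bystander: black eyepiece, 56 mm tall, wide top 48 mm in diameter on a thinner bright tube 30 mm in diameter. Origin: centre of its underside. The objective, eyepiece and bottle swap places.
- oil_bottle: bystander: small brown glass bottle with a black cap and paper label, 36 mm in diameter, 75 mm tall. Origin: centre of its underside.
- slide_box: bystander: flat plastic slide box, 85 x 170 x 34 mm. Origin: centre of its underside.

How it is judged:
By the outcome, as a careful person would: the job done as asked, in the order asked, and still so for the second after the job is handed in, with the robot touching nothing.
It also fails if it takes over 56 s, if anything falls off the work surface, if the arm or the gripper's body presses on something with over 40 N, if the wrist force passes 120 N, or if a joint passes its speed limit or range.

## Working session

There is one attempt and no reset: what is moved stays moved. The work goes in short steps, Python scripts to look and compute and a tool call to move; the robot and the scene stay as the last step left them, time stands still between calls to the robot, and variables do not carry over. Pictures are saved under pics/ and viewed, about 8 in all and at most 12, crops included, and the job is handed in when it is done.

Besides the shell and the picture viewer there is one more tool, called after "Request:" in YAML: its name, and indented under it one key for each argument. drive_tool: Moves the arm, as the interface text tells. Its arguments: {"type":"object","properties":{"targets":{"type":"array","items":{"type":"array","items":{"type":"number"}}}},"required":["targets"]}

```bash
mkdir -p pics; ls
cat > h.py <<'E'
from cell import manip
import numpy as np, cv2
np.set_printoptions(precision=4,suppress=True)
def pts(cam,mask):
    v,u=np.nonzero(mask&(cam["z_map"]>0)); z=cam["z_map"][v,u]
    K=np.array([[cam["fx"],0,cam["cx"]],[0,cam["fy"],cam["cy"]],[0,0,1.]])
    n=cv2.undistortPoints(np.stack([u,v],1).astype(np.float32)[:,None],K,np.array(cam["distortion"]))[:,0]
    P=np.c_[n*z[:,None],z,np.ones(len(z))]
    return (P@np.linalg.inv(cam["camera_from_world"]).T)[:,:3]
E
python3 - <<'E'
from h import *
s=manip.get_state(); print(s["clock"],s["position"],s["tcp_rot"],s["ft_force"],s["width"])
ims=[]
for c in ["top","side"]:
    cam=manip.read_camera(c); ims.append(cam["image"])
    for l in ["objective","cab","cab_drawer_pull","cab_drawer_floor","spare_cab","eyepiece","oil_bottle","slide_box"]:
        t=manip.tip_of(l,c); r=manip.regions_of(l,c)
        print(c,l,[(np.array(x["centre"]),round(x["score"],2)) for x in t[:2]])
        for x in r[:1]:
            p=pts(cam,np.array(x["pixels"]))
            if len(p):
                v,u=np.nonzero(x["pixels"]); print("   reg",round(x["score"],2),len(p),"uv",u.mean().round(),v.mean().round(),"med",np.median(p,0),"lo",np.percentile(p,2,0),"hi",np.percentile(p,98,0))
    cv2.imwrite(f"pics/{c}0.png",cam["image"][:,:,::-1])
E
```

```text
pics
0.0 [ 0.1946 -0.5934  0.2302] [[ 0.3115 -0.0007  0.9502]
 [-0.9502  0.0019  0.3115]
 [-0.002  -1.     -0.    ]] [0.6936 0.0682 0.0239] 0.9990430783553028
top objective [(array([ 0.4977,  0.3674, -0.0004]), 0.69)]
   reg 0.45 163 uv 103.0 232.0 med [0.4982 0.3584 0.0514] lo [0.4827 0.3508 0.0086] hi [0.5138 0.3749 0.0659]
top cab [(array([0.7712, 0.11  , 0.0029]), 0.55)]
   reg 0.66 8335 uv 194.0 150.0 med [0.7117 0.1194 0.0967] lo [0.5378 0.0344 0.007 ] hi [0.875  0.1957 0.1025]
top cab_drawer_pull [(array([0.5206, 0.1348, 0.0545]), 0.78)]
   reg 0.78 2944 uv 191.0 191.0 med [0.6112 0.1316 0.0147] lo [0.5364 0.0588 0.0085] hi [0.6796 0.1957 0.093 ]
top cab_drawer_floor [(array([0.606 , 0.125 , 0.0124]), 0.87)]
   reg 0.72 3004 uv 191.0 191.0 med [0.6108 0.1277 0.0147] lo [0.5361 0.0587 0.0078] hi [0.6786 0.1957 0.0933]
top spare_cab [(array([ 0.7468, -0.1   ,  0.0022]), 0.59)]
   reg 0.83 5761 uv 279.0 140.0 med [ 0.7359 -0.0988  0.0979] lo [ 0.6178 -0.1777  0.0028] hi [ 0.8523 -0.0197  0.1025]
top eyepiece [(array([ 0.5006, -0.3706, -0.0006]), 0.55)]
   reg 0.66 277 uv 379.0 23
[... 1001 characters left out ...]
)]
   reg 0.9 2411 uv 245.0 234.0 med [0.6126 0.1211 0.0444] lo [0.5214 0.0536 0.011 ] hi [0.6956 0.2061 0.0934]
side spare_cab [(array([ 0.7428, -0.1049,  0.0024]), 0.93)]
side eyepiece [(array([ 0.4979, -0.3708,  0.0001]), 0.48)]
   reg 0.46 169 uv 324.0 160.0 med [ 0.4955 -0.3613  0.0489] lo [ 0.4764 -0.3962  0.0045] hi [ 0.5175 -0.3459  0.0606]
side oil_bottle [(array([ 0.6275,  0.3407, -0.0004]), 0.63)]
   reg 0.65 260 uv 208.0 286.0 med [0.6152 0.3514 0.0427] lo [0.6035 0.3309 0.0006] hi [0.6331 0.3608 0.0763]
side slide_box [(array([ 0.7094, -0.3843, -0.0021]), 0.97)]
   reg 0.73 678 uv 274.0 150.0 med [ 0.7023 -0.3714  0.0335] lo [ 0.6601 -0.4658  0.0041] hi [ 0.7571 -0.2989  0.039 ]
```

Run:
```python
from h import *
a=cv2.imread("pics/top0.png");b=cv2.imread("pics/side0.png")
cv2.imwrite("pics/both0.png",cv2.resize(np.hstack([a,b]),(800,300),interpolation=cv2.INTER_AREA))
from scipy.optimize import least_squares
for c in ["top","side"]:
    cam=manip.read_camera(c); P=pts(cam,np.ones((384,512),bool))
    q=P[(P[:,2]>.094)&(P[:,2]<.106)&(P[:,0]>.64)&(P[:,0]<.9)&(P[:,1]>.018)&(P[:,1]<.22)]
    print(c,"cabtop",cv2.minAreaRect(q[:,:2].astype(np.float32)),len(q),np.median(q[:,2]))
    q=P[(P[:,2]>.012)&(P[:,2]<.042)&(np.hypot(P[:,0]-.497,P[:,1]-.368)<.03)]
    r=least_squares(lambda x:np.hypot(q[:,0]-x[0],q[:,1]-x[1])-.017,[.497,.368],loss="soft_l1",f_scale=.002)
    q2=P[(P[:,2]>.058)&(P[:,2]<.07)&(np.hypot(P[:,0]-.497,P[:,1]-.368)<.03)]
    print("obj",r.x,len(q),"nose",np.median(q2,0),len(q2))
    q=P[(P[:,2]>.05)&(P[:,2]<.066)&(P[:,0]>.49)&(P[:,0]<.533)&(P[:,1]>.05)&(P[:,1]<.23)]
    if len(q)>5: print("bar",np.median(q,0),cv2.fitLine(q[:,:2].astype(np.float32),cv2.DIST_HUBER,0,.01,.01).T,len(q))
    q=P[(P[:,2]>.088)&(P[:,2]<.098)&(P[:,0]>.52)&(P[:,0]<.58)&(P[:,1]>.03)&(P[:,1]<.23)]
    print("paneltop",np.median(q,0),q.min(0),q.max(0),cv2.fitLine(q[:,:2].astype(np.float32),cv2.DIST_HUBER,0,.01,.01).T,len(q))
    q=P[(P[:,2]>.009)&(P[:,2]<.02)&(P[:,0]>.53)&(P[:,0]<.68)&(P[:,1]>.05)&(P[:,1]<.21)]
    print("floor",cv2.minAreaRect(q[:,:2].astype(np.float32)),len(q))
```

```text
top cabtop ((0.7781216502189636, 0.11414875090122223), (0.16257144510746002, 0.2095905840396881), 84.88182830810547) 4883 0.098718397399302
obj [0.4987 0.3678] 43 nose [0.4978 0.3649 0.062 ] 51
bar [0.523 0.132 0.061] [[0.0634 0.998  0.522  0.1345]] 116
paneltop [0.5474 0.1299 0.0917] [0.5354 0.0546 0.088 ] [0.5574 0.2117 0.0977] [[0.0959 0.9954 0.5469 0.1316]] 232
floor ((0.6085238456726074, 0.1252402812242508), (0.1407502293586731, 0.14412188529968262), 89.10014343261719) 1766
side cabtop ((0.7766504883766174, 0.11158588528633118), (0.16583527624607086, 0.21134474873542786), 85.2909927368164) 2253 0.10042991274416702
obj [0.4974 0.3627] 88 nose [0.4965 0.3648 0.0629] 45
bar [0.5184 0.1339 0.0623] [[0.0589 0.9983 0.5187 0.1418]] 76
paneltop [0.5445 0.1359 0.0929] [0.5341 0.0529 0.0881] [0.5545 0.2124 0.098 ] [[0.0825 0.9966 0.5438 0.1306]] 149
floor ((0.6071038246154785, 0.12986627221107483), (0.14811432361602783, 0.1347140669822693), 85.4599838256836) 547
```

View pics/both0.png

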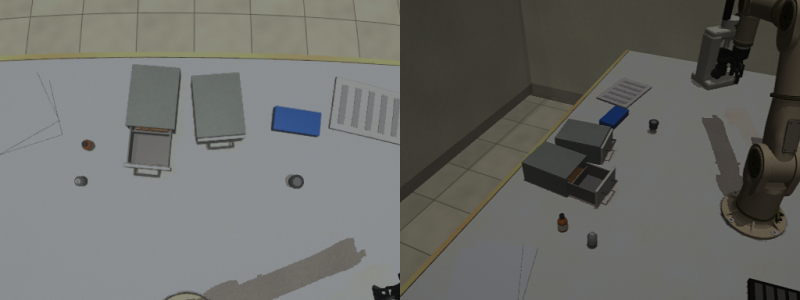

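Run:
```python
import numpy as np
a=np.radians(np.linspace(-71.84,36.4,21)); p=.62*np.c_[np.cos(a),np.sin(a)]
p[0]=[.1946,-.5934]
print(np.diff(p,axis=0).round(4).tolist())
```

```text
[[0.0533, 0.0251], [0.0525, 0.0259], [0.0498, 0.0308], [0.0467, 0.0353], [0.0432, 0.0396], [0.0392, 0.0435], [0.035, 0.047], [0.0304, 0.05], [0.0255, 0.0527], [0.0204, 0.0549], [0.0152, 0.0565], [0.0098, 0.0577], [0.0043, 0.0584], [-0.0012, 0.0585], [-0.0068, 0.0581], [-0.0122, 0.0573], [-0.0176, 0.0558], [-0.0228, 0.0539], [-0.0277, 0.0516], [-0.0325, 0.0487]]
```

Request:
drive_tool:
  targets:
    - [0.053, 0.025, 0, 0, 0, 7.8, 80]
    - [0.052, 0.026, 0, 0, 0, 7.8, 80]
    - [0.05, 0.031, 0, 0, 0, 7.8, 80]
    - [0.047, 0.035, 0, 0, 0, 7.8, 80]
    - [0.043, 0.04, 0, 0, 0, 7.8, 80]
    - [0.039, 0.043, 0, 0, 0, 7.8, 80]
    - [0.035, 0.047, 0, 0, 0, 7.8, 80]
    - [0.03, 0.05, 0, 0, 0, 7.8, 80]
    - [0.026, 0.053, 0, 0, 0, 7.8, 80]
    - [0.02, 0.055, 0, 0, 0, 7.8, 80]

```text
clock: 3.05
position: [0.5944, -0.181, 0.2311]
tcp_rot: [[0.991, 0.003, -0.135], [0.135, -0.004, 0.991], [0.003, -1.0, -0.004]]
ft_force: [0.5, -0.4, -0.8]
width: 0.801
```

Request:
drive_tool:
  targets:
    - [0.013, 0.056, 0, 0, 0, 7.7, 80]
    - [0.01, 0.058, 0, 0, 0, 7.7, 80]
    - [0.004, 0.058, 0, 0, 0, 7.7, 80]
    - [-0.001, 0.058, 0, 0, 0, 7.7, 80]
    - [-0.007, 0.058, 0, 0, 0, 7.7, 80]
    - [-0.012, 0.057, 0, 0, 0, 7.7, 80]
    - [-0.018, 0.056, 0, 0, 0, 7.7, 80]
    - [-0.023, 0.054, 0, 0, 0, 7.7, 80]
    - [-0.028, 0.052, 0, 0, 0, 7.7, 80]
    - [-0.032, 0.042, 0, 0, 0, 7.7, 80]

```text
clock: 4.3
position: [0.4989, 0.385, 0.2307]
tcp_rot: [[0.05, 0.006, -0.999], [0.999, 0.005, 0.05], [0.005, -1.0, -0.006]]
ft_force: [0.3, -0.1, 0.3]
width: 0.801
```

Request:
drive_tool:
  targets:
    - [0, -0.019, -0.03, 0, 0, -2.2, 80]
    - [0, 0, -0.05, 0, 0, 0, 80]
    - [0, 0, -0.05, 0, 0, 0, 80]

```text
clock: 4.68
position: [0.4953, 0.3743, 0.1031]
tcp_rot: [[0.075, 0.013, -0.997], [0.997, 0.013, 0.076], [0.014, -1.0, -0.012]]
ft_force: [0.7, 0.5, -0.3]
width: 0.799
```

Run:
```python
from h import *
s=manip.get_state(); print(s["position"],s["tcp_rot"][:,0] if hasattr(s["tcp_rot"],'shape') else s["tcp_rot"],s["joints"])
cam=manip.read_camera("side"); i=cam["image"][:,:,::-1]
print(manip.tip_of("objective","side")[:1])
cam2=manip.read_camera("top"); j=cam2["image"][:,:,::-1]
print(manip.tip_of("objective","top")[:1])
cv2.imwrite("pics/pre.png",np.hstack([cv2.resize(i[240:340,195:295],(400,400)),cv2.resize(j[180:280,60:160],(400,400))]))
```

```text
[0.4953 0.3743 0.1031] [0.0754 0.9971 0.0143] [ -7.0834  33.4517 -46.3682  88.3245  25.5114  68.1133  27.7738]
[]
[{'centre': [0.4983, 0.3673, 0.0006], 'score': 0.47}]
```

View pics/pre.png

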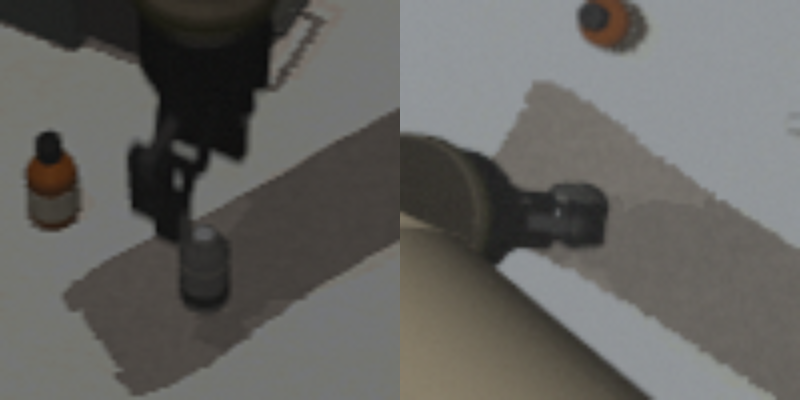

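Request:
drive_tool:
  targets:
    - [0.003, -0.008, 0, -0.75, 0.75, -0.6, 80]
    - [0, 0, 0, 0, 0, 0, 80]

```text
clock: 5.12
position: [0.5008, 0.3667, 0.1093]
tcp_rot: [[0.088, 0.002, -0.996], [0.996, 0.002, 0.088], [0.002, -1.0, -0.002]]
ft_force: [-0.6, -0.2, -0.2]
width: 0.801
```

Request:
drive_tool:
  targets:
    - [-0.002, 0, -0.03, 0, 0, 0, 80]
    - [0, 0, -0.03, 0, 0, 0, 80]
    - [0, 0, -0.02, 0, 0, 0, 80]
    - [0, 0, -0.012, 0, 0, 0, 80]
    - [0, 0, 0, 0, 0, 0, 80]

```text
clock: 5.75
position: [0.503, 0.3693, 0.0216]
tcp_rot: [[0.091, 0.011, -0.996], [0.996, 0.008, 0.091], [0.009, -1.0, -0.011]]
ft_force: [-0.7, -0.2, 1.0]
width: 0.803
```

Request:
drive_tool:
  targets:
    - [-0.005, -0.003, -0.006, -0.4, 0.6, 0, 80]
    - [0, 0, 0, 0, 0, 0, 80]

```text
clock: 6.0
position: [0.4982, 0.3669, 0.0168]
tcp_rot: [[0.091, 0.002, -0.996], [0.996, 0.002, 0.091], [0.002, -1.0, -0.002]]
ft_force: [0.3, 0.5, -0.4]
width: 0.801
```

Well aligned; close.

Request:
drive_tool:
  targets:
    - [0, 0, -0.002, 0, 0, 0, 20]
    - [0, 0, 0, 0, 0, 0, 20]
    - [0, 0, 0, 0, 0, 0, 20]
    - [0, 0, 0, 0, 0, 0, 20]
    - [0, 0, 0, 0, 0, 0, 20]
    - [0, 0, 0, 0, 0, 0, 20]

```text
clock: 6.75
position: [0.4988, 0.3672, 0.0157]
tcp_rot: [[0.091, 0.003, -0.996], [0.996, 0.003, 0.091], [0.003, -1.0, -0.003]]
ft_force: [-0.9, 0.0, 0.1]
width: 0.377
```

Request:
drive_tool:
  targets:
    - [0, 0, 0.03, 0, 0, 0, 20]
    - [0, 0, 0.05, 0, 0, 0, 20]
    - [0, 0, 0.05, 0, 0, 0, 20]
    - [0, 0, 0.02, 0, 0, 0, 20]
    - [0, 0, 0, 0, 0, 0, 20]

```text
clock: 7.38
position: [0.497, 0.3657, 0.1679]
tcp_rot: [[0.091, -0.0, -0.996], [0.996, 0.0, 0.091], [0.0, -1.0, 0.0]]
ft_force: [-0.3, -0.1, -1.8]
width: 0.376
```

Request:
drive_tool:
  targets:
    - [0.018, -0.04, 0, 0, 0, 0, 20]
    - [0.018, -0.04, 0, 0, 0, 0, 20]
    - [0.018, -0.04, 0, 0, 0, 0, 20]
    - [0.018, -0.04, 0, 0, 0, 0, 20]
    - [0.018, -0.04, 0, 0, 0, 0, 20]
    - [0.018, -0.04, 0, 0, 0, 0, 20]
    - [0, 0, 0, 0, 0, 0, 20]

```text
clock: 8.25
position: [0.6018, 0.1152, 0.1553]
tcp_rot: [[0.088, -0.015, -0.996], [0.996, -0.004, 0.088], [-0.005, -1.0, 0.015]]
ft_force: [-0.8, 1.3, -2.0]
width: 0.378
```

Run:
```python
from h import *
cam=manip.read_camera("side"); i=cam["image"][:,:,::-1]
for l in ["cab_drawer_floor","cab_drawer_pull","objective"]: print(l,manip.tip_of(l,"side")[:1])
cam=manip.read_camera("top"); j=cam["image"][:,:,::-1]
for l in ["cab_drawer_floor","cab_drawer_pull","objective"]: print(l,manip.tip_of(l,"top")[:1])
cv2.imwrite("pics/hold.png",np.hstack([cv2.resize(i[150:270,180:300],(400,400)),cv2.resize(j[130:250,130:250],(400,400))]))
```

```text
cab_drawer_floor [{'centre': [0.6062, 0.1221, 0.0138], 'score': 0.66}]
cab_drawer_pull [{'centre': [0.5227, 0.136, 0.0576], 'score': 0.83}]
objective [{'centre': [0.5994, 0.1195, 0.1385], 'score': 0.68}]
cab_drawer_floor []
cab_drawer_pull []
objective []
```

View pics/hold.png

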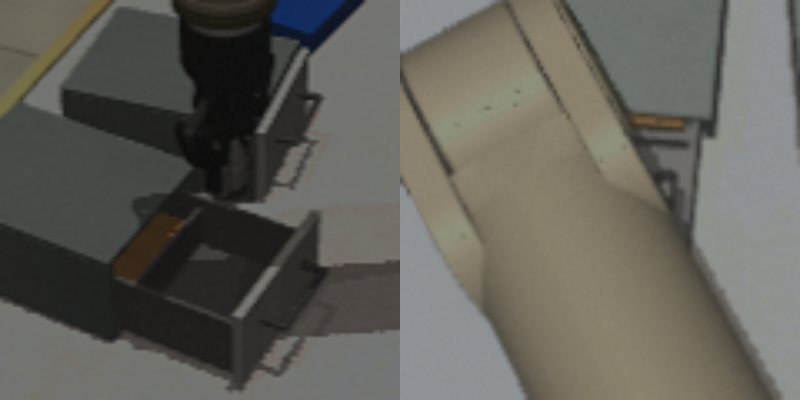

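Request:
drive_tool:
  targets:
    - [0.005, 0.01, 0, 0.2, -0.8, 0, 20]
    - [0, 0, -0.02, 0, 0, 0, 20]
    - [0, 0, -0.03, 0, 0, 0, 20]
    - [0, 0, 0, 0, 0, 0, 20]

```text
clock: 9.15
position: [0.6046, 0.1349, 0.1046]
tcp_rot: [[0.075, 0.002, -0.997], [0.997, 0.003, 0.075], [0.003, -1.0, -0.002]]
ft_force: [0.3, 0.2, -2.0]
width: 0.373
```

Request:
drive_tool:
  targets:
    - [0.002, -0.009, 0, 0, 0, -0.7, 20]
    - [0, 0, -0.02, 0, 0, 0, 20]
    - [0, 0, -0.02, 0, 0, 0, 20]
    - [0, 0, 0, 0, 0, 0, 20]

```text
clock: 9.65
position: [0.6074, 0.1247, 0.0628]
tcp_rot: [[0.09, 0.004, -0.996], [0.996, 0.002, 0.09], [0.003, -1.0, -0.003]]
ft_force: [0.9, -0.3, -1.8]
width: 0.377
```

Request:
drive_tool:
  targets:
    - [0, 0, -0.018, 0, 0.2, 0, 20]
    - [0, 0, -0.008, 0, 0, 0, 20]
    - [0, 0, 0, 0, 0, 0, 20]

```text
clock: 10.02
position: [0.6074, 0.1252, 0.0351]
tcp_rot: [[0.089, 0.0, -0.996], [0.996, 0.003, 0.089], [0.003, -1.0, 0.0]]
ft_force: [0.5, -0.8, -1.8]
width: 0.381
```

Request:
drive_tool:
  targets:
    - [0, 0, -0.003, 0, 0, 0, 20]
    - [0, 0, -0.001, 0, 0, 0, 20]
    - [0, 0, 0, 0, 0, 0, 20]

```text
clock: 10.4
position: [0.6081, 0.1256, 0.0318]
tcp_rot: [[0.089, 0.002, -0.996], [0.996, 0.003, 0.089], [0.003, -1.0, -0.001]]
ft_force: [0.3, 0.7, -2.2]
width: 0.376
```

Request:
drive_tool:
  targets:
    - [0, 0, -0.0015, 0, 0, 0, 20]
    - [0, 0, 0, 0, 0, 0, 20]
    - [0, 0, -0.001, 0, 0, 0, 20]
    - [0, 0, 0, 0, 0, 0, 20]

```text
clock: 10.9
position: [0.6085, 0.1256, 0.0298]
tcp_rot: [[0.089, 0.003, -0.996], [0.996, 0.003, 0.089], [0.004, -1.0, -0.002]]
ft_force: [-1.0, 0.3, -1.4]
width: 0.378
```

Request:
drive_tool:
  targets:
    - [0, 0, -0.001, 0, 0, 0, 20]
    - [0, 0, 0, 0, 0, 0, 20]

```text
clock: 11.15
position: [0.6092, 0.1256, 0.0298]
tcp_rot: [[0.089, 0.004, -0.996], [0.996, 0.003, 0.089], [0.004, -1.0, -0.004]]
ft_force: [0.1, 0.0, -2.3]
width: 0.377
```

Request:
drive_tool:
  targets:
    - [-0.001, 0, -0.002, 0, 0, 0, 20]
    - [0, 0, 0, 0, 0, 0, 20]

```text
clock: 11.4
position: [0.61, 0.1256, 0.0299]
tcp_rot: [[0.09, 0.008, -0.996], [0.996, 0.003, 0.09], [0.004, -1.0, -0.008]]
ft_force: [-0.1, 0.4, -1.9]
width: 0.377
```

Run:
```python
from h import *
s=manip.get_state(); print(s["position"],s["joint_torque"],s["moment"],s["joints"])
cam=manip.read_camera("side"); i=cam["image"][:,:,::-1]
for l in ["cab_drawer_floor","cab_drawer_pull","objective"]: print(l,manip.tip_of(l,"side")[:1])
cv2.imwrite("pics/place.png",cv2.resize(i[140:270,170:310],(800,600)))
```

```text
[0.61   0.1256 0.0299] [  0.0791 -66.1013 -14.8506 -30.7085   0.0819  -0.0508  -0.016 ] [-0.0023  0.0454 -0.0302] [ 14.7957  37.5663 -41.1857  91.0463  27.2393  61.2522  51.2162]
cab_drawer_floor [{'centre': [0.6046, 0.1236, 0.0132], 'score': 0.89}]
cab_drawer_pull [{'centre': [0.5216, 0.1351, 0.0547], 'score': 0.76}]
objective [{'centre': [0.6066, 0.1268, 0.0155], 'score': 0.47}]
```

View pics/place.png

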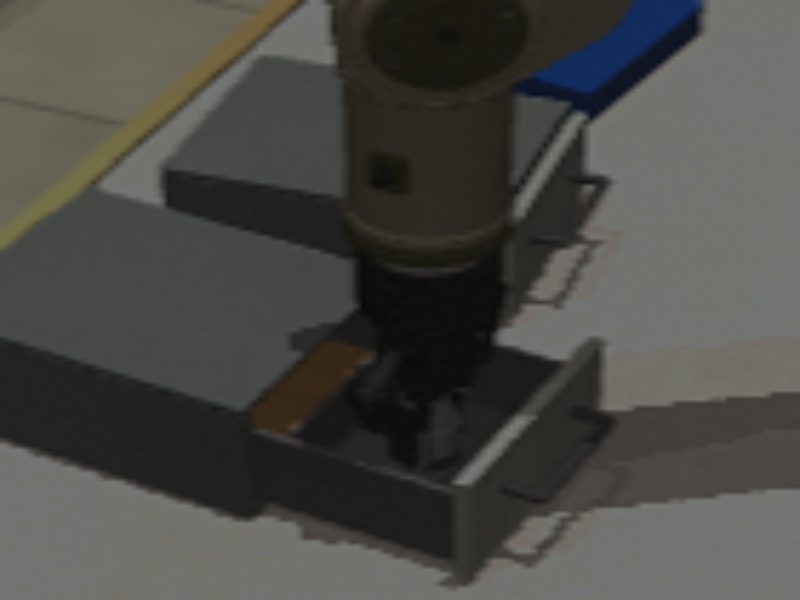

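Request:
drive_tool:
  targets:
    - [-0.001, 0, 0, 0, 0.4, 0, 20]
    - [0, 0, 0, 0, 0, 0, 60]
    - [0, 0, 0, 0, 0, 0, 65]
    - [0, 0, 0, 0, 0, 0, 65]
    - [0, 0, 0, 0, 0, 0, 65]

```text
clock: 12.22
position: [0.6081, 0.1258, 0.0287]
tcp_rot: [[0.089, -0.001, -0.996], [0.996, 0.004, 0.089], [0.003, -1.0, 0.002]]
ft_force: [0.1, 0.3, -0.3]
width: 0.654
```

Released. Straight up.

Request:
drive_tool:
  targets:
    - [0, 0, 0.015, 0, 0, 0, 65]
    - [0, 0, 0.03, 0, 0, 0, 65]
    - [0, 0, 0.04, 0, 0, 0, 65]
    - [0, 0, 0.04, 0, 0, 0, 65]
    - [0, 0, 0.02, 0, 0, 0, 65]
    - [0, 0, 0, 0, 0, 0, 65]

```text
clock: 12.98
position: [0.6075, 0.1268, 0.1836]
tcp_rot: [[0.088, 0.002, -0.996], [0.996, 0.005, 0.088], [0.005, -1.0, -0.001]]
ft_force: [-0.5, -0.1, -0.1]
width: 0.653
```

Request:
drive_tool:
  targets:
    - [-0.042, 0.004, 0, -0.2, 0, 0, 30]
    - [-0.042, 0.004, 0, 0, 0, 0, 0]
    - [-0.043, 0.004, 0, 0, 0, 0, 0]
    - [0, 0, 0, 0, 0, 0, 0]
    - [0, 0, 0, 0, 0, 0, 0]

```text
clock: 13.6
position: [0.4756, 0.1379, 0.1801]
tcp_rot: [[0.089, -0.002, -0.996], [0.996, -0.0, 0.089], [-0.0, -1.0, 0.002]]
ft_force: [0.1, -0.9, -0.0]
width: -0.002
```

Run:
```python
from h import *
cam=manip.read_camera("side"); i=cam["image"][:,:,::-1]
for l in ["cab_drawer_floor","cab_drawer_pull","objective"]: print(l,manip.tip_of(l,"side")[:1])
cam=manip.read_camera("top"); j=cam["image"][:,:,::-1]
for l in ["cab_drawer_floor","cab_drawer_pull","objective"]: print(l,manip.tip_of(l,"top")[:1])
P=pts(cam,np.ones((384,512),bool))
q=P[(P[:,2]>.06)&(P[:,2]<.085)&(np.hypot(P[:,0]-.608,P[:,1]-.126)<.03)]; print("nose",len(q),np.median(q,0),q[:,2].max())
cv2.imwrite("pics/rel.png",np.hstack([cv2.resize(i[170:270,190:290],(400,400)),cv2.resize(j[140:240,140:240],(400,400))]))
```

```text
cab_drawer_floor [{'centre': [0.6077, 0.1217, 0.0163], 'score': 0.64}]
cab_drawer_pull [{'centre': [0.522, 0.135, 0.0557], 'score': 0.86}]
objective []
cab_drawer_floor [{'centre': [0.607, 0.1284, 0.0131], 'score': 0.74}]
cab_drawer_pull [{'centre': [0.521, 0.1397, 0.0563], 'score': 0.75}]
objective [{'centre': [0.6073, 0.1246, 0.0137], 'score': 0.56}]
nose 114 [0.6073 0.1253 0.0692] 0.08187184374467837
```

View pics/rel.png

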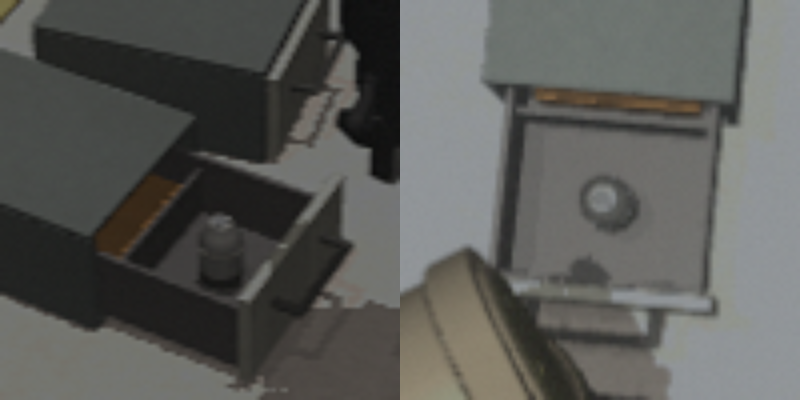

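Request:
drive_tool:
  targets:
    - [0.001, 0, -0.04, 0, 0, 0, 0]
    - [0, 0, -0.05, 0, 0, 0, 0]
    - [0, 0, -0.035, 0, 0, 0, 0]
    - [0, 0, -0.012, 0, 0, 0, 0]
    - [0, 0, 0, 0, 0, 0, 0]

```text
clock: 14.62
position: [0.4788, 0.1391, 0.041]
tcp_rot: [[0.09, 0.001, -0.996], [0.996, 0.003, 0.09], [0.003, -1.0, -0.001]]
ft_force: [-0.1, -1.0, 0.3]
width: -0.0
```

Now approach the bar along (0.996, −0.09).

Request:
drive_tool:
  targets:
    - [0.006, -0.0005, 0, 0, 0, 0, 0]
    - [0.006, -0.0005, 0, 0, 0, 0, 0]
    - [0.005, -0.0005, 0, 0, 0, 0, 0]
    - [0.005, -0.0005, 0, 0, 0, 0, 0]
    - [0.005, -0.0005, 0, 0, 0, 0, 0]
    - [0.005, -0.0005, 0, 0, 0, 0, 0]
    - [0.005, -0.0005, 0, 0, 0, 0, 0]

```text
clock: 15.5
position: [0.5208, 0.1362, 0.045]
tcp_rot: [[0.09, 0.007, -0.996], [0.996, 0.004, 0.09], [0.004, -1.0, -0.006]]
ft_force: [-1.2, 0.3, 0.6]
width: 0.003
```

Request:
drive_tool:
  targets:
    - [0.006, -0.0005, -0.002, -0.2, 0.4, 0, 0]
    - [0.007, -0.0006, -0.001, 0, 0, 0, 0]
    - [0.007, -0.0006, -0.001, 0, 0, 0, 0]
    - [0.007, -0.0006, -0.001, 0, 0, 0, 0]
    - [0.007, -0.0006, -0.001, 0, 0, 0, 0]
    - [0.006, -0.0006, -0.001, 0, 0, 0, 0]
    - [0.005, -0.0005, 0, 0, 0, 0, 0]

```text
clock: 16.38
position: [0.569, 0.1318, 0.0371]
tcp_rot: [[0.09, -0.001, -0.996], [0.996, -0.0, 0.09], [-0.0, -1.0, 0.001]]
ft_force: [-1.6, 0.4, 0.5]
width: 0.002
```

Run:
```python
from h import *
cam=manip.read_camera("side"); i=cam["image"][:,:,::-1]
for l in ["cab_drawer_floor","cab_drawer_pull","objective"]: print(l,manip.tip_of(l,"side")[:1])
cv2.imwrite("pics/push.png",cv2.resize(i[140:270,170:310],(640,600)))
```

```text
cab_drawer_floor [{'centre': [0.6706, 0.1155, 0.015], 'score': 0.63}]
cab_drawer_pull [{'centre': [0.5842, 0.1282, 0.0559], 'score': 0.71}]
objective [{'centre': [0.6705, 0.1234, 0.0121], 'score': 0.54}]
```

View pics/push.png

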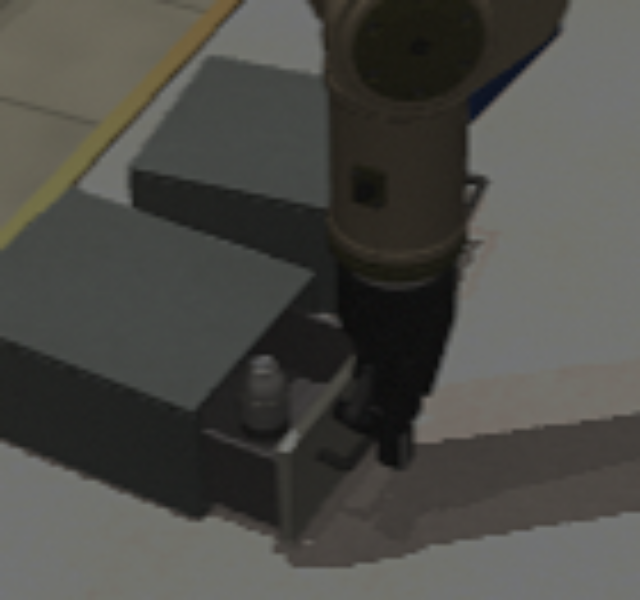

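Request:
drive_tool:
  targets:
    - [0.005, -0.0005, 0.001, 0, 0, 0, 0]
    - [0.006, -0.0006, 0.001, 0, 0, 0, 0]
    - [0.006, -0.0006, 0.001, 0, 0, 0, 0]
    - [0.006, -0.0006, 0, 0, 0, 0, 0]
    - [0.006, -0.0006, 0, 0, 0, 0, 0]
    - [0.006, -0.0006, 0, 0, 0, 0, 0]
    - [0.005, -0.0005, 0, 0, 0, 0, 0]

```text
clock: 17.45
position: [0.6098, 0.1279, 0.0401]
tcp_rot: [[0.09, -0.004, -0.996], [0.996, -0.0, 0.09], [-0.001, -1.0, 0.004]]
ft_force: [-10.5, 0.2, 6.2]
width: 0.005
```

Request:
drive_tool:
  targets:
    - [0.005, -0.0005, 0, 0, 0, 0, 0]
    - [0.005, -0.0005, 0, 0, 0, 0, 0]
    - [0.005, -0.0005, 0, 0, 0, 0, 0]

```text
clock: 17.82
position: [0.6205, 0.127, 0.0401]
tcp_rot: [[0.087, -0.014, -0.996], [0.996, -0.003, 0.087], [-0.004, -1.0, 0.013]]
ft_force: [-2.7, -0.4, 1.6]
width: -0.002
```

Request:
drive_tool:
  targets:
    - [0.004, -0.0004, 0, 0, -0.4, 0, 0]
    - [0.004, -0.0004, 0, 0, 0, 0, 0]
    - [0.004, -0.0004, 0, 0, 0, 0, 0]

```text
clock: 18.2
position: [0.6258, 0.1267, 0.0396]
tcp_rot: [[0.084, -0.021, -0.996], [0.996, -0.006, 0.084], [-0.007, -1.0, 0.02]]
ft_force: [-25.4, -2.3, 17.0]
width: 0.001
```

Run:
```python
from h import *
s=manip.get_state(); print(s["position"],s["ft_force"])
for c in ["side","top"]:
    cam=manip.read_camera(c)
    for l in ["cab","cab_drawer_pull","spare_cab"]: print(c,l,manip.tip_of(l,c)[:1])
```

```text
[0.6258 0.1267 0.0396] [-25.4335  -2.3406  16.9674]
side cab []
side cab_drawer_pull [{'centre': [0.6419, 0.1238, 0.0574], 'score': 0.81}]
side spare_cab [{'centre': [0.7452, -0.1056, 0.0026], 'score': 0.64}]
top cab [{'centre': [0.7741, 0.1105, 0.0029], 'score': 0.92}]
top cab_drawer_pull []
top spare_cab [{'centre': [0.7457, -0.1019, 0.0002], 'score': 0.56}]
```

Request:
drive_tool:
  targets:
    - [-0.006, 0.0005, 0, 0.2, -0.8, 0, 0]
    - [-0.02, 0.002, 0, 0, 0, 0, 0]
    - [-0.04, 0.004, 0, 0, 0, 0, 0]
    - [-0.04, 0.004, 0.03, 0, 0, 0, 0]
    - [-0.03, 0.003, 0.05, 0, 0, 0, 0]
    - [-0.01, 0.001, 0.06, 0, 0, 0, 0]
    - [0, 0, 0.02, 0, 0, 0, 0]
    - [0, 0, 0, 0, 0, 0, 0]

```text
clock: 19.6
position: [0.4785, 0.1399, 0.204]
tcp_rot: [[0.088, 0.007, -0.996], [0.996, -0.004, 0.088], [-0.003, -1.0, -0.007]]
ft_force: [0.3, 0.1, -0.3]
width: -0.003
```

Run:
```python
from h import *
I=[]
for c in ["side","top"]:
    cam=manip.read_camera(c); I.append(cam["image"][:,:,::-1])
    for l in ["cab","cab_drawer_pull","spare_cab","spare_cab_drawer","oil_bottle","eyepiece","slide_box","objective"]: print(c,l,[(np.array(t["centre"]),t["score"]) for t in manip.tip_of(l,c)[:1]] )
    P=pts(cam,np.ones((384,512),bool))
    for n,(cx,cy) in {"cab":(.774,.111),"spare":(.745,-.104)}.items():
        a=np.radians(-5 if n=="cab" else 3); 
        q=P[(P[:,2]>.03)&(P[:,2]<.09)&(np.hypot(P[:,0]-cx,P[:,1]-cy)<.17)]-[cx,cy,0]
        print(n,"front",np.percentile(q[:,0]*np.cos(a)+q[:,1]*np.sin(a),[1,5]))
cv2.imwrite("pics/fin.png",np.hstack([cv2.resize(I[0][120:270,160:310],(400,400)),cv2.resize(I[1][80:230,130:330],(400,300)) if 0 else cv2.resize(I[1][70:270,130:330],(400,400))]))
```

```text
side cab [(array([0.7689, 0.1126, 0.0013]), 0.83)]
side cab_drawer_pull [(array([0.6409, 0.1241, 0.0541]), 0.65)]
side spare_cab [(array([ 0.7442, -0.1036,  0.0016]), 0.83)]Traceback (most recent call last):
  File "<stdin>", line 5, in <module>
ValueError: it knows: cab, cab_drawer_floor, cab_drawer_pull, eyepiece, objective, oil_bottle, slide_box, spare_cab
```

Run:
```python
from h import *
I=[]
for c in ["side","top"]:
    cam=manip.read_camera(c); I.append(cam["image"][:,:,::-1])
    for l in ["cab_drawer_pull","oil_bottle","eyepiece","slide_box","objective"]: print(c,l,[(np.array(t["centre"]),t["score"]) for t in manip.tip_of(l,c)[:1]] )
    P=pts(cam,np.ones((384,512),bool))
    for n,(cx,cy) in {"cab":(.774,.111),"spare":(.745,-.104)}.items():
        a=np.radians(-5 if n=="cab" else 3)
        q=P[(P[:,2]>.08)&(P[:,2]<.095)&(np.hypot(P[:,0]-cx,P[:,1]-cy)<.16)]-[cx,cy,0]
        print(n,"panel front",np.percentile(q[:,0]*np.cos(a)+q[:,1]*np.sin(a),[2,10]))
cv2.imwrite("pics/fin.png",np.hstack([cv2.resize(I[0][120:270,160:310],(400,400)),cv2.resize(I[1][70:220,130:330],(533,400))])[:, :800])
```

```text
side cab_drawer_pull [(array([0.6419, 0.1231, 0.0574]), 0.9)]
side oil_bottle [(array([ 0.6247,  0.3454, -0.    ]), 0.72)]
side eyepiece [(array([ 0.4989, -0.369 , -0.0001]), 0.73)]
side slide_box [(array([ 0.7071, -0.3865, -0.0019]), 0.51)]
side objective []
cab panel front [-0.115  -0.1133]
spare panel front [-0.113  -0.1106]
top cab_drawer_pull [(array([0.6394, 0.1279, 0.0563]), 0.81)]
top oil_bottle [(array([0.6253, 0.3419, 0.006 ]), 0.64)]
top eyepiece [(array([ 0.4984, -0.3699,  0.0022]), 0.86)]
top slide_box [(array([ 0.7116, -0.385 , -0.    ]), 0.98)]
top objective []
cab panel front [-0.113  -0.1121]
spare panel front [-0.1114 -0.1086]
```

View pics/fin.png

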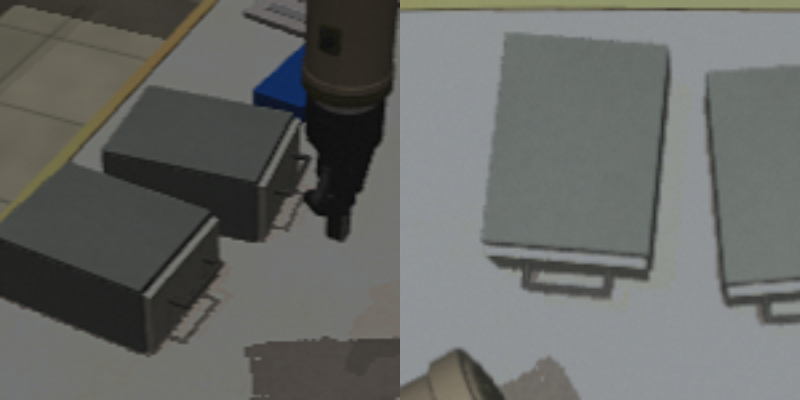

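```bash
python3 -c "
from cell import manip
manip.job_done();print(manip.get_state()['clock'])"
```

```text
the job is handed in; nothing more can be done
the job is handed in; nothing more can be done
```

I stood the objective upright near the middle of the open drawer's floor and pushed the drawer home by its bar. I then backed the arm clear and handed the job in at about 20 s.

**Drawer:** The push passed the detent's resistance and ended against the stop at about 25 N in x. The bar had moved about 120 mm. After I backed off, its distance to the cabinet centre was about 131 mm, against 132 mm expected when fully home. The front looks as flush as the spare cabinet's, which I saw still shut.

**Objective:** The last sight of it was about halfway through the push, when it was still upright in the drawer. Once the drawer was shut I could not see inside.

**Other things:** The bottle, eyepiece and slide box read within the networks' error of where they began. The largest difference was about 7 mm, in one bottle reading.

**Disagreement:** While setting the objective down, the wrist force showed no clear contact. I judged that it was on the floor from its height and because the tool had stopped descending. The picture after release showed it standing.

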